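Put three mixed-up bench items back on their own parking pads

ROBOT

A 6-joint arm with a two-finger parallel gripper is mounted at the origin on a cart in front of the work surface, level with it; the furniture and walls round the work are solid. World frame = base frame: x ahead of the robot, y to its left, z up, the work surface at z = 0. Lengths are in m, angles in degrees, forces in N, time in s.
With the tool pointing down it reaches from about 0.35 to 0.975 m from the base axis. Payload 7.1 kg.
Tool frame: the origin (TCP) lies at the very end of the fingers, on their centre line; the grasp point (between the pads) lies 19 mm behind it (r.grasp_offset is the distance from the TCP to the grasp point, in m); z points along the fingers, y is the line along which they close (so a half turn about z gives the same grasp; the last joint's range is limited). The gripper opens to 88 mm and grips with 3 to 60 N. Pads are 20 mm wide; open, the fingers measure 115 mm over their backs; the gripper's body (75 mm by 178 mm) begins 61 mm behind the grasp point.
Start: joints at [-75.229, 24.242, 93.386, -0, 62.372, -1.089], TCP at [0.171, -0.601, 0.223] pointing down, gripper open.
Joint ranges: [-172.04, 172.04], [-51.8, 120.97], [4.93, 147.93], [-75.15, 255.16], [6.16, 154.13], [-145.62, 145.62]. Speed limits (degrees/s): [136.94, 136.94, 172.46, 180, 180, 180].

INTERFACE

Orientations are given as [roll, pitch, yaw] about the fixed x, y, z axes, in that order (R = Rz(yaw) Ry(pitch) Rx(roll)).
In Python, from cell import get_state, eyes, job, r gives the robot as it stands. The module is installed in compiled form; this text tells all that it offers.
- The arm moves only by the tool play_rows, never from a script. Its argument "rows" is a list that holds one entry, the list of rows, each a list of 7 numbers: the shift along the tool's x, y, z in units of 50 mm (1.0 is 50 mm), then the turn, a rotation vector about the tool's x, y, z in units of 5 degrees (1.0 is 5 degrees), then the opening in per cent of the stroke, from 0 (shut) to 100 (fully open). A call has 1 to 5 rows; each row shifts and turns the commanded pose from where the row before left it, along the tool's axes as they then stand; what a row does not reach is not made up. A row lasts 1/8 s, in which the tool goes at most 62.5 mm and 10.7 degrees, less where a joint would pass 70% of its speed; a pose out of reach is approached as far as the arm can. A call is refused whole if a number of a shift passes 1 or a number of a turn 1, either way. A call with a gripper value outside its range is refused whole. The fingers move at their own pace and stop on an object; "newtons" is the grip in N (left out, the last holds). Time passes only in rows, so rows that do not move let the fingers close. It gives the time, the measured TCP pose, the force, the opening and the grip force at its end, in the units of the state.
- get_state(): the state, without advancing time (a new reading comes with each control period).
- eyes.snapshot(name): name is "scene" or "side" or "wrist"; returns (picture, depth): 480x640x3 uint8, red, green, blue; 480x640 float32, m along the optical axis (not along the pixel's ray), 0 where there is no reading.
- eyes.calibration(name): a dict with "fx", "fy", "cx", "cy" (pixels), "k1" (the pictures are not rectified: a ray, as slopes to the right and down, at radius r is drawn at 1 + k1 r^2 times it, then the intrinsics apply), "position" and "orientation" of the camera in the world. Camera axes: x right, y down, z forward; pixel columns grow to the right and rows downward; lengths in m; the calibration is good to about 2 mm. A picture is of the moment at which its call begins: read the wrist's pose just before it. calibration takes no time and is no camera call; for the wrist camera it gives the pose at the moment of the call.
- job.finish_job(): hands the job in; it is judged then, once.
Trained networks look in the newest picture that a camera, given by its name, has taken for a name from the list of things; names that differ only in an ending like _2 or _b are one class to them, and where a whole thing is asked for, a point or a joint stands for the part that bears it (a point fixed in the world has none). Each returns a list of dicts, best first, with "score" (0 to 1); they miss things now and then, are a little off and sometimes report something else, mostly with a low value. They report only what shows in the picture. A call takes as long as a camera call. They do not tell look-alikes from the thing itself.
- eyes.spot_in(camera, name): "at" ([column, row] in pixels, amid what is visible of it).
The state is a dict: "clock": time; "joint_positions": joint angles; "qvel": joint speeds; "joint_torque": joint torques, N m; "eef_pos": TCP position; "tcp_rot": TCP orientation; "ft_force": force on the tool from outside, world axes, zero at the start; "torque": the same for the moment, N m; "finger_gap": finger opening in m; "grasp_force": force on a finger pad.
Only numpy, scipy, OpenCV 4.12 (cv2) and the standard library are available. Lean on these libraries where they do the work, as an engineer would, in place of code of your own. Each camera call takes 0.05 s, during which the arm holds its last target. There are 200 camera calls.

TASK

The bottle, the slide box and the timer have been left on each other's parking pads. Put each back on the pad made for its shape: the bottle upright in the middle of the round pad, the slide box flat in the middle of the long pad and lying along it, the timer face up in the middle of the square pad with its edges parallel to the pad's; use a free spot of the bench on the way. Never tip the bottle over, and do not disturb the beaker or the two markers.

Things in the scene. Friction and masses are not known exactly. Their poses are not given: they have to be found in the camera images.
- bottle: Squat round bottle with a dark body and screw cap, 54 mm in diameter and 95 mm tall; the straight body can be gripped about 45 to 55 mm above its underside, the cap is 36 mm wide from 84 mm up. It starts standing on the square pad. Origin: centre of its underside; z up its axis.
- slide_box: Closed oblong slide box, 35 mm (its x) by 85 mm (its y), 36 mm tall. It starts lying on the round pad. Origin: centre of its underside; z up.
- timer: Flat, nearly square bench timer with a display and three buttons on top, 58 mm (its x) by 64 mm (its y), 18 mm thick. It starts lying on the long pad (a similar one far to the left by the console is not meant). Origin: centre of its underside; z up.
- round_pad: Round parking pad for the bottle, 95 mm in diameter. Fixed to the bench, 5 mm thick: a bright metal rim with a black non-slip top, flat all over. Origin: centre of its underside, on the bench; z up, its top is at z = 5 mm.
- long_pad: Oblong parking pad for the slide box, 60 mm (its x) by 112 mm (its y). Fixed to the bench, 5 mm thick: a bright metal rim with a black non-slip top, flat all over. Origin: centre of its underside, on the bench; z up, its top is at z = 5 mm.
- square_pad: Square parking pad for the timer, 90 by 90 mm along its x and y. Fixed to the bench, 5 mm thick: a bright metal rim with a black non-slip top, flat all over. Origin: centre of its underside, on the bench; z up, its top is at z = 5 mm.
- beaker: Bystander: clear plastic beaker standing on the bench, 70 mm in diameter, 92 mm tall. Origin: centre of its underside. Leave alone.
- marker: Bystander: thick yellow marker with a black cap, lying on the bench behind the pads, 135 mm long (its y), 17 mm thick. Origin: its middle, on the bench. Leave alone.
- white_marker: Bystander: white marker with a blue cap, lying on the bench to the right and nearer the robot (the bench to its left, in front of the pads, is free), 130 mm long (its y), 16 mm thick. Origin: its middle, on the bench. Leave alone.
Mind the look-alikes: they are no part of the job. There is more than one size of the bottle; the job needs the smaller.

How it is judged:
By the outcome, as a careful person would: the job done as asked, in the order asked, and still so for the second after the job is handed in, with the robot touching nothing.
It also fails if it takes over 109 s, if anything falls off the work surface, if the arm or the gripper's body presses on something with over 40 N, if the wrist force passes 120 N, or if a joint passes its speed limit or range.

## Working session

There is one attempt and no reset: what is moved stays moved. The work goes in short steps, Python scripts to look and compute and a tool call to move; the robot and the scene stay as the last step left them, time stands still between calls to the robot, and variables do not carry over. Pictures are saved under pics/ and viewed, at most 14 in all, crops included, and the job is handed in when it is done.

Besides the shell and the picture viewer there is one more tool, called as name([rows], argument=value, ...), one row to a line, values as JSON. play_rows: Moves the arm, as the interface text tells. Its arguments: {"type":"object","properties":{"rows":{"type":"array","items":{"type":"array","items":{"type":"array","items":{"type":"number"}}}},"newtons":{"type":"number"}},"required":["rows"]}

```bash
mkdir -p pics
cat > h.py <<'E'
import numpy as np, cv2
from scipy.spatial.transform import Rotation as R
from cell import get_state, eyes, job, r
def cal(n):
    c=eyes.calibration(n); return c
def rot(o):
    o=np.array(o,float)
    if o.shape==(3,3): return o
    if o.shape==(3,): return R.from_euler('xyz',o,degrees=True).as_matrix()
    return R.from_quat(o).as_matrix()
def rays(c,uv):
    uv=np.atleast_2d(np.array(uv,float)); d=np.c_[(uv[:,0]-c['cx'])/c['fx'],(uv[:,1]-c['cy'])/c['fy']]
    s=d.copy()
    for _ in range(15): s=d/(1+c['k1']*(s**2).sum(1,keepdims=True))
    return np.c_[s,np.ones(len(s))]
def at_z(c,uv,z):
    w=rays(c,uv)@rot(c['orientation']).T; p=np.array(c['position'])
    return p+w*((z-p[2])/w[:,2])[:,None]
def cloud(c,depth):
    h,w=depth.shape; u,v=np.meshgrid(np.arange(w),np.arange(h))
    P=rays(c,np.c_[u.ravel(),v.ravel()])*depth.reshape(-1,1)
    return (P@rot(c['orientation']).T+np.array(c['position'])).reshape(h,w,3)
def shot(n,f=None):
    c=cal(n); p,d=eyes.snapshot(n)
    if f: cv2.imwrite('pics/'+f,cv2.cvtColor(p,cv2.COLOR_RGB2BGR))
    return c,p,d
E
cat > a.py <<'E'
from h import *
print(get_state())
for n in ('scene','side'):
    c,p,d=shot(n,n+'0.png'); print(n,c)
    X=cloud(c,d); np.save(n+'X.npy',X)
    for o in ('bottle','slide_box','timer','round_pad','long_pad','square_pad','beaker','marker','white_marker'):
        for q in eyes.spot_in(n,o)[:3]:
            u,v=map(int,q['at']); print(n,o,round(q['score'],2),u,v,X[v,u].round(3))
E
python3 a.py
```

```text
{'clock': 0.0, 'joint_positions': array([-7.52310494e+01,  2.42835314e+01,  9.34311880e+01,  9.02985967e-04,
        6.23715810e+01, -1.08892259e+00]), 'qvel': array([ 0.06643551, -0.0045614 ,  0.01353039, -0.0070729 ,  0.02496054,
        0.01223309]), 'joint_torque': array([ 6.63642641e-04, -5.44619036e+01, -2.73660994e+01,  6.44199201e-02,
        2.29223713e-02, -1.30061762e-04]), 'eef_pos': array([ 0.17066797, -0.60067468,  0.22191318]), 'tcp_rot': array([-1.79913730e+02, -2.43930943e-03,  1.58574520e+01]), 'ft_force': array([-0.06698207, -0.66490507, -0.10969914]), 'torque': array([-0.03731216,  0.0338794 ,  0.03200167]), 'grasp_force': 0.0, 'finger_gap': 0.08777162287418522}
scene {'fx': 451.9769792850393, 'fy': 451.9769792850393, 'cx': 319.95550161333654, 'cy': 247.26496718183765, 'k1': 0.004176705243058281, 'position': array([ 0.20187631, -0.88274517,  0.74588649]), 'orientation': array([-128.87663038,    1.17566498,  -28.02075608])}
scene bottle 0.83 312 296 [ 0.485 -0.288  0.088]
scene bottle 0.62 346 275 [ 0.597 -0.236  0.055]
scene timer 0.87 285 202 [0.623 0.159 0.018]

[... 490 characters left out ...]
position': array([0.27751356, 0.84148519, 0.45120093]), 'orientation': array([-112.18254425,    1.17879625, -160.46755494])}
side bottle 0.68 388 215 [ 0.499 -0.221  0.069]
side bottle 0.65 343 221 [ 0.603 -0.189  0.055]
side slide_box 0.84 322 260 [0.585 0.012 0.042]
side timer 0.68 275 306 [0.615 0.18  0.021]
side round_pad 0.66 328 278 [0.571 0.018 0.005]
side long_pad 0.81 272 320 [0.612 0.202 0.006]
side long_pad 0.2 358 197 [ 0.612 -0.355  0.065]
side square_pad 0.52 335 238 [ 0.625 -0.191  0.006]
side beaker 0.92 360 197 [ 0.606 -0.354  0.066]
side beaker 0.48 331 276 [0.568 0.007 0.005]
side marker 0.91 212 295 [0.756 0.166 0.013]
side white_marker 0.57 426 224 [ 0.421 -0.335  0.013]
```

View pics/scene0.png

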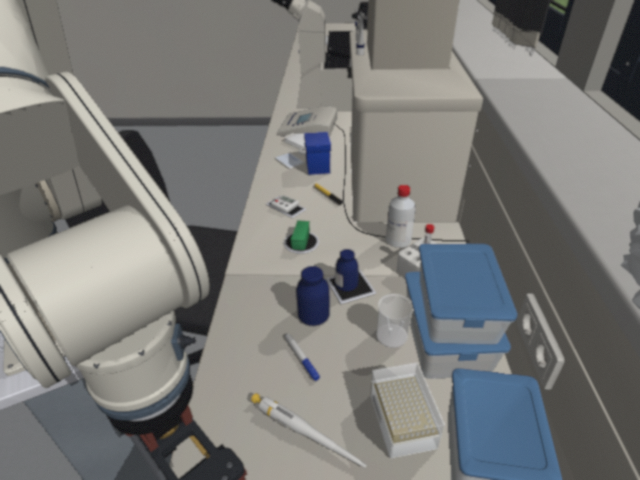

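View pics/side0.png

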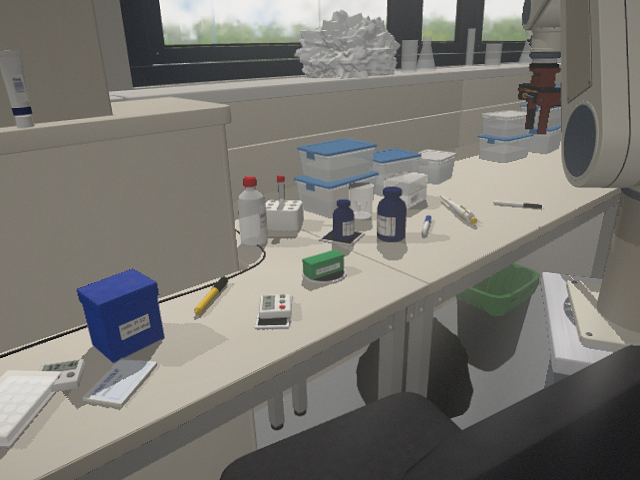

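The small bottle stands on the square pad at scene (347,270). The look-alikes are the large bottle on the bench at (312,296) and the red-capped white bottle at (400,220). The timer on the long pad is at (286,204); another timer by the console is in the side view at (65,375). The small bottle and the pad-borne timer fit the description. I'll confirm with a crop and measure them.

```bash
cat > b.py <<'E'
from h import *
a=cv2.imread('pics/scene0.png')[190:340,250:430]; b=cv2.imread('pics/side0.png')[180:340,190:450]
a=cv2.resize(a,(360,300),interpolation=2); b=cv2.resize(b,(488,300),interpolation=2)
cv2.imwrite('pics/crop0.png',cv2.resize(np.hstack([a,b]),(800,283)))
print(eyes.calibration('wrist'))
for n in('scene','side'):
    X=np.load(n+'X.npy').reshape(-1,3)
    m=(X[:,0]>.35)&(X[:,0]<.85)&(X[:,1]>-.5)&(X[:,1]<.3)&(X[:,2]>.009)&(X[:,2]<.3)
    P=X[m]; G=np.zeros((250,400),np.uint8); ij=((P[:,:2]-[.35,-.5])/.002).astype(int); G[ij[:,0],ij[:,1]]=1
    G=cv2.morphologyEx(G,cv2.MORPH_CLOSE,np.ones((5,5)))
    k,L,s,_=cv2.connectedComponentsWithStats(G); l=L[ij[:,0],ij[:,1]]
    for i in range(1,k):
        Q=P[l==i]
        if len(Q)>40: print(n,len(Q),Q.min(0).round(3),Q.max(0).round(3))
E
python3 b.py
```

```text
{'fx': 364.57976409319184, 'fy': 364.57976409319184, 'cx': 323.8105743762877, 'cy': 241.1025943613547, 'k1': -0.06518418282562113, 'position': array([ 0.23352909, -0.58358704,  0.38517083]), 'orientation': array([ 1.65978815e+02,  2.82008370e-02, -7.41507821e+01])}
scene 98 [ 0.35  -0.5    0.017] [ 0.366 -0.461  0.026]
scene 271 [ 0.414 -0.417  0.009] [ 0.431 -0.291  0.015]
scene 1619 [ 0.462 -0.298  0.009] [ 0.531 -0.235  0.128]
scene 76 [ 0.494 -0.5    0.01 ] [ 0.518 -0.491  0.079]
scene 415 [ 0.551 -0.055  0.009] [0.625 0.033 0.042]
scene 6923 [ 0.581 -0.5    0.009] [ 0.815 -0.329  0.186]
scene 806 [ 0.582 -0.243  0.009] [ 0.633 -0.196  0.101]
scene 277 [0.584 0.125 0.009] [0.655 0.2   0.025]
scene 742 [ 0.74  -0.298  0.009] [ 0.832 -0.211  0.138]
scene 106 [0.746 0.089 0.009] [0.777 0.219 0.017]
scene 675 [0.763 0.267 0.009] [0.847 0.3   0.109]
scene 3375 [ 0.777 -0.035  0.009] [0.85  0.058 0.3  ]
scene 1337 [ 0.782 -0.169  0.009] [ 0.845 -0.104  0.166]
scene 56 [0.8   0.061 0.012] [0.819 0.093 0.245]
scene 67 [0.821 0.097 0.044] [0.849 0.146 0.268]
scene 1091 [ 0.827 -0.5    0.012] [ 0.85 -0.46  0.3 ]
side 43 [ 0.35  -0.499  0.01 ] [ 0.37  -0.458  0.025]
side 87 [ 0.414 -0.408  0.009] [ 0.431 -0.283  0.015]
side 1313 [ 0.461 -0.277  0.009] [ 0.534 -0.217  0.126]
side 205 [ 0.491 -0.5    0.01 ] [ 0.539 -0.482  0.078]
side 848 [ 0.551 -0.051  0.009] [0.629 0.038 0.044]
side 4832 [ 0.58  -0.5    0.009] [ 0.817 -0.324  0.185]
side 766 [ 0.582 -0.228  0.009] [ 0.634 -0.18   0.102]
side 713 [0.584 0.13  0.009] [0.657 0.206 0.025]
side 1171 [ 0.74  -0.312  0.009] [ 0.85  -0.206  0.137]
side 325 [0.746 0.093 0.009] [0.775 0.228 0.019]
side 219 [0.764 0.272 0.057] [0.85  0.3   0.109]
side 9338 [0.778 0.011 0.009] [0.85  0.153 0.3  ]
side 1535 [ 0.783 -0.148  0.009] [ 0.849 -0.091  0.164]
side 843 [ 0.82 -0.5   0.01] [ 0.85  -0.445  0.3  ]
```

View pics/crop0.png

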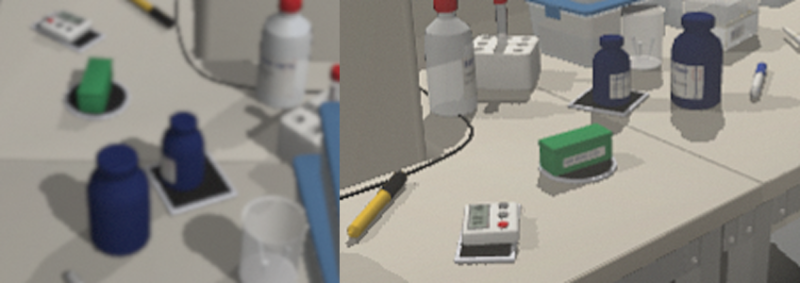

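The crop confirms it: the small bottle is on the square pad with the larger one on the bare bench, the green box is on the round pad, and the timer is on the long pad. Next I'll bring the wrist camera overhead.

play_rows([
  [[0.8,-0.7,-0.3,0,0,0,100],[0.8,-0.7,-0.3,0,0,0,100],[0.8,-0.7,-0.3,0,0,0,100],[0.8,-0.7,-0.3,0,0,0,100],[0.8,-0.7,-0.3,0,0,0,100]],
])

```text
clock: 1.62
eef_pos: [0.3161, -0.3768, 0.2984]
tcp_rot: [180.0, -0.0, 15.8]
ft_force: [0.8, -0.2, -0.1]
finger_gap: 0.0879
grasp_force: 0.0
```

play_rows([
  [[0.8,-0.7,-0.3,0,0,0,100],[0.8,-0.7,-0.3,0,0,0,100],[0.8,-0.7,-0.3,0,0,0,100],[0.8,-0.7,0,0,0,0,100],[0.8,-0.7,0,0,0,0,100]],
])

```text
clock: 2.25
eef_pos: [0.4608, -0.1536, 0.3432]
tcp_rot: [180.0, -0.1, 15.9]
ft_force: [0.4, -1.2, -0.1]
finger_gap: 0.0878
grasp_force: 0.0
```

play_rows([
  [[0.8,-0.7,0,0,0,0,100],[0.8,-0.7,0,0,0,1,100],[0,0,0,0,0,1,100],[0,0,0,0,0,1,100],[0,0,0,0,0,0,100]],
])

```text
clock: 2.88
eef_pos: [0.5178, -0.0658, 0.3427]
tcp_rot: [180.0, 0.0, 0.9]
ft_force: [-1.2, 0.0, 0.0]
finger_gap: 0.0878
grasp_force: 0.0
```

```bash
cat > c.py <<'E'
from h import *
import sys
s=get_state(); print(s['clock'],s['eef_pos'],s['tcp_rot'])
c,p,d=shot('wrist',sys.argv[1]); X=cloud(c,d); np.savez('w.npz',X=X,p=p)
for o in ('bottle','slide_box','timer','round_pad','long_pad','square_pad'):
    for q in eyes.spot_in('wrist',o)[:2]:
        u,v=map(int,q['at']); print(o,round(q['score'],2),u,v,X[v,u].round(3))
E
python3 c.py w1.png
```

```text
2.875 [ 0.51778138 -0.06581156  0.3426713 ] [1.79998576e+02 1.16319737e-03 9.23085395e-01]
bottle 0.87 443 129 [ 0.609 -0.195  0.094]
bottle 0.76 478 224 [ 0.508 -0.236  0.116]
slide_box 0.95 277 141 [ 0.593 -0.007  0.041]
timer 0.76 147 118 [0.622 0.163 0.022]
round_pad 0.97 292 138 [ 0.597 -0.025  0.041]
long_pad 0.67 175 117 [0.624 0.133 0.006]
square_pad 0.74 429 108 [ 0.64  -0.202  0.006]
```

View pics/w1.png

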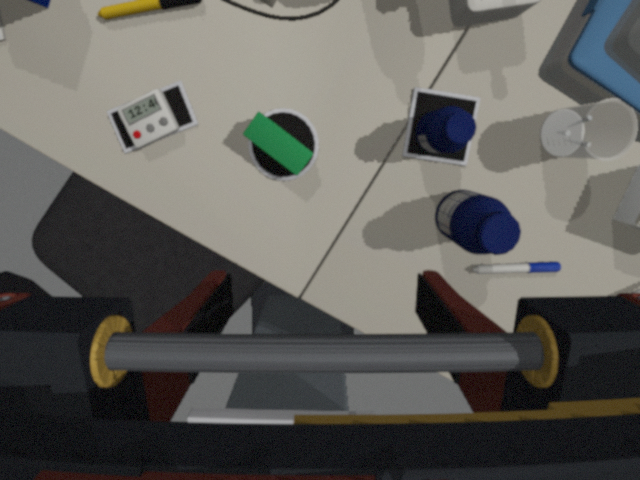

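The overhead view shows the timer on the long pad (152,118), the box on the round pad (280,143), the small bottle on the square pad (443,130), and the big bottle at (480,225). Bench edge runs obliquely. I'll make orthophotos at pad and top height.

```bash
cat >> h.py <<'E'
def proj(c,P):
    q=(np.asarray(P)-np.array(c['position']))@rot(c['orientation']); s=q[...,:2]/q[...,2:]
    s=s*(1+c['k1']*(s**2).sum(-1,keepdims=True))
    return s*c['fx']+[c['cx'],c['cy']]
def ortho(c,p,x,y,z,half=.065,res=.0005):
    n=int(2*half/res); a=np.arange(n)*res-half   # row0 = +x, col0 = +y
    gx,gy=np.meshgrid(x-a,y-a,indexing='ij'); m=proj(c,np.stack([gx,gy,gx*0+z],-1)).astype(np.float32)
    return cv2.remap(cv2.cvtColor(p,cv2.COLOR_RGB2BGR),m[...,0],m[...,1],cv2.INTER_CUBIC)
E
cat > d.py <<'E'
from h import *
c,p,d=shot('wrist','w1b.png')
A=[(.622,.163,.005),(.585,-.015,.005),(.62,-.21,.005)]; B=[(.622,.163,.023),(.592,-.005,.041),(.608,-.21,.1)]
def g(t):
    t=t.copy()
    for k in range(0,260,20): cv2.line(t,(k,0),(k,3 if k%100 else 10),(0,0,255),1); cv2.line(t,(0,k),(3 if k%100 else 10,k),(0,0,255),1)
    return t
cv2.imwrite('pics/o1.png',np.vstack([np.hstack([g(ortho(c,p,*q)) for q in r_]) for r_ in (A,B)]))
print(at_z(c,[[0,130],[100,180],[210,240],[300,290],[330,210],[350,150],[330,50]],0).round(3))
# top clusters
X=cloud(c,d).reshape(-1,3)
for nm,(x0,x1,y0,y1,z0,z1) in dict(timer=(.56,.68,.1,.23,.015,.04),box=(.53,.65,-.07,.06,.033,.06),cap=(.56,.66,-.27,-.16,.09,.12),big=(.44,.56,-.32,-.19,.115,.15)).items():
    Q=X[(X[:,0]>x0)&(X[:,0]<x1)&(X[:,1]>y0)&(X[:,1]<y1)&(X[:,2]>z0)&(X[:,2]<z1)]
    (cx,cy),(w,h),a=cv2.minAreaRect((Q[:,:2]*1000).astype(np.float32)); bx=cv2.boxPoints(((cx,cy),(w,h),a))
    e=[bx[1]-bx[0],bx[2]-bx[1]]; e=max(e,key=np.linalg.norm)
    print(nm,len(Q),round(cx,1),round(cy,1),round(w,1),round(h,1),'long axis deg from +x',round(np.degrees(np.arctan2(e[1],e[0]))%180,1),'ztop',np.percentile(Q[:,2],[50,90]).round(4))
E
python3 d.py
```

```text
[[ 0.612  0.393  0.   ]
 [ 0.541  0.249  0.   ]
 [ 0.456  0.096  0.   ]
 [ 0.382 -0.033  0.   ]
 [ 0.502 -0.075  0.   ]
 [ 0.584 -0.101  0.   ]
 [ 0.71  -0.071  0.   ]]
timer 2200 621.9 164.8 58.6 64.0 long axis deg from +x 113.6 ztop [0.0217 0.0234]
box 1965 590.7 -7.6 85.0 35.8 long axis deg from +x 52.8 ztop [0.0419 0.0431]
cap 896 610.4 -211.6 34.5 34.7 long axis deg from +x 100.4 ztop [0.1002 0.1013]
big 1524 499.1 -256.1 46.6 46.2 long axis deg from +x 9.8 ztop [0.1266 0.1278]
```

View pics/o1.png

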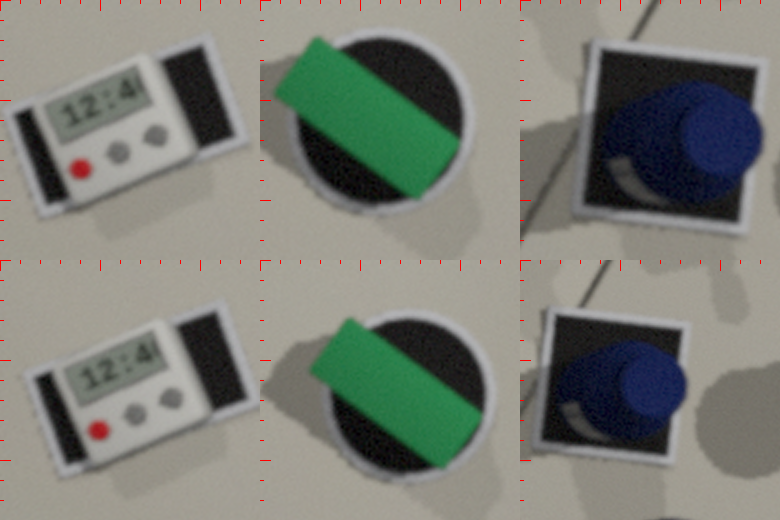

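```bash
cat > plan.py <<'E'
# python3 plan.py x y z psi [x y z psi ...]: turn first, then shift in the new tool frame
from h import *
import sys
s=get_state(); P=np.array(s['eef_pos']); o=R.from_euler('xyz',s['tcp_rot'],degrees=True)
print('at',s['clock'],P.round(4),s['tcp_rot'].round(2),'gap',round(s['finger_gap'],4))
M=o.as_matrix(); yaw=np.degrees(np.arctan2(M[1,0],M[0,0]))
a=list(map(float,sys.argv[1:]))
for i in range(0,len(a),4):
    T=np.array(a[i:i+3]); t=-((a[i+3]-yaw+180)%360-180)/5; yaw=a[i+3]; q=np.radians(yaw)
    D=T-P; P=T; w=np.array([np.cos(q)*D[0]+np.sin(q)*D[1],np.sin(q)*D[0]-np.cos(q)*D[1],-D[2]])/.05
    n=int(np.ceil(np.linalg.norm(w)/1.2)); n=max(n,int(np.ceil(abs(w).max())),1)
    print('turn',round(t,2),'| shift',w.round(3),'->',n,'rows of',(w/n).round(3))
E
python3 plan.py .591 -.008 .343 54 .591 -.008 .009 54 .591 -.008 .10 54 .50 -.10 .10 54
```

```text
at 3.275 [ 0.5178 -0.0661  0.3427] [ 1.8e+02 -1.0e-02  8.7e-01] gap 0.088
turn -10.63 | shift [ 1.802  0.502 -0.005] -> 2 rows of [ 0.901  0.251 -0.003]
turn -0.0 | shift [0.   0.   6.68] -> 7 rows of [0.    0.    0.954]
turn -0.0 | shift [ 0.    0.   -1.82] -> 2 rows of [ 0.    0.   -0.91]
turn -0.0 | shift [-2.558 -0.391 -0.   ] -> 3 rows of [-0.853 -0.13  -0.   ]
```

play_rows([
  [[0,0,0,0,0,-1,100],[0,0,0,0,0,-1,100],[0,0,0,0,0,-1,100],[0,0,0,0,0,-1,100],[0,0,0,0,0,-1,100]],
])

```text
clock: 3.9
eef_pos: [0.5178, -0.0661, 0.3427]
tcp_rot: [180.0, -0.0, 26.0]
ft_force: [0.1, -0.7, -0.4]
finger_gap: 0.088
grasp_force: 0.0
```

play_rows([
  [[0,0,0,0,0,-1,100],[0,0,0,0,0,-1,100],[0,0,0,0,0,-1,100],[0,0,0,0,0,-1,100],[0,0,0,0,0,-1,100]],
])

```text
clock: 4.53
eef_pos: [0.5177, -0.0661, 0.3427]
tcp_rot: [-180.0, -0.0, 51.0]
ft_force: [-0.0, -0.5, -0.0]
finger_gap: 0.0879
grasp_force: 0.0
```

play_rows([
  [[0,0,0,0,0,-0.63,100],[0.9,0.25,0,0,0,0,100],[0.9,0.25,0,0,0,0,100],[0,0,0.9,0,0,0,100],[0,0,0.9,0,0,0,100]],
])

```text
clock: 5.15
eef_pos: [0.5916, -0.0074, 0.2518]
tcp_rot: [179.9, -0.0, 54.1]
ft_force: [0.7, 0.5, 0.1]
finger_gap: 0.0875
grasp_force: 0.0
```

play_rows([
  [[0,0,0.9,0,0,0,100],[0,0,0.9,0,0,0,100],[0,0,0.9,0,0,0,100],[0,0,0,0,0,0,100]],
])

```text
clock: 5.65
eef_pos: [0.5883, -0.0079, 0.1146]
tcp_rot: [-179.7, 0.2, 54.0]
ft_force: [-0.2, 0.5, 0.5]
finger_gap: 0.0881
grasp_force: 0.0
```

```bash
python3 c.py w2.png;python3 plan.py .591 -.008 .009 54
```

```text
5.65 [ 0.58828634 -0.00785824  0.11461374] [-179.66204924    0.22796547   54.0162811 ]
slide_box 0.79 326 240 [ 0.593 -0.003  0.042]
timer 0.76 215 21 [0.617 0.153 0.021]
round_pad 0.89 357 237 [ 0.608 -0.022  0.005]
long_pad 0.59 271 39 [0.641 0.127 0.006]
long_pad 0.25 462 402 [ 0.6   -0.187  0.021]
square_pad 0.91 441 393 [ 0.588 -0.181  0.006]
at 6.0 [ 0.592  -0.0079  0.1195] [ 1.7985e+02 -1.0000e-01  5.4010e+01] gap 0.0879
turn 0.0 | shift [-0.013 -0.015  2.21 ] -> 3 rows of [-0.004 -0.005  0.737]
```

View pics/w2.png

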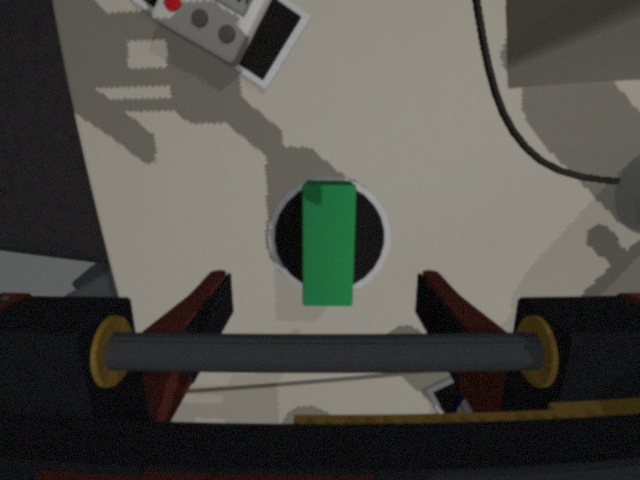

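The box (303–357, 183–305) is square to the fingers and centred between them. Descending, gripping and lifting.

play_rows([
  [[0,0,0.8,0,0,0,100],[0,0,0.8,0,0,0,100],[0,0,0.4,0,0,0,100],[0,0,0.2,0,0,0,100],[0,0,0,0,0,0,100]],
])

```text
clock: 6.62
eef_pos: [0.5912, -0.0079, 0.0079]
tcp_rot: [180.0, -0.0, 54.0]
ft_force: [1.1, 0.2, 0.7]
finger_gap: 0.0881
grasp_force: 0.0
```

play_rows([
  [[0,0,0,0,0,0,0],[0,0,0,0,0,0,0],[0,0,0,0,0,0,0],[0,0,0,0,0,0,0],[0,0,0,0,0,0,0]],
], newtons=20)

```text
clock: 7.25
eef_pos: [0.5909, -0.0079, 0.0078]
tcp_rot: [180.0, -0.0, 54.0]
ft_force: [-0.1, 0.2, 0.5]
finger_gap: 0.0413
grasp_force: 0.0
```

```bash
python3 plan.py .591 -.008 .07 54 .50 -.10 .07 54; python3 -c "
from h import *
s=get_state();print(s['grasp_force'],s['ft_force'])"
```

```text
at 7.25 [ 0.5909 -0.0079  0.0078] [180.    -0.    54.01] gap 0.0413
turn 0.0 | shift [-1.000e-03  3.000e-03 -1.245e+00] -> 2 rows of [-0.001  0.002 -0.622]
turn -0.0 | shift [-2.558 -0.391 -0.   ] -> 3 rows of [-0.853 -0.13  -0.   ]
0.0 [-0.12504481  0.18870968  0.45151481]
```

play_rows([
  [[0,0,0,0,0,0,0],[0,0,0,0,0,0,0],[0,0,-0.3,0,0,0,0],[0,0,-0.5,0,0,0,0],[0,0,-0.4,0,0,0,0]],
])

```text
clock: 7.88
eef_pos: [0.5912, -0.0079, 0.0693]
tcp_rot: [180.0, -0.0, 54.0]
ft_force: [0.4, 1.0, -2.0]
finger_gap: 0.0348
grasp_force: 19.9
```

play_rows([
  [[-0.6,-0.1,0,0,0,0,0],[-0.8,-0.12,0,0,0,0,0],[-0.7,-0.1,0,0,0,0,0],[-0.46,-0.07,0,0,0,0,0],[0,0,0,0,0,0,0]],
])

```text
clock: 8.5
eef_pos: [0.4991, -0.1008, 0.0684]
tcp_rot: [-180.0, 0.0, 53.9]
ft_force: [-0.3, 0.4, -1.2]
finger_gap: 0.035
grasp_force: 19.9
```

```bash
python3 plan.py .50 -.10 .0035 54; python3 -c "
from h import *
s=get_state();print(s['grasp_force'],s['ft_force'])"
```

```text
at 8.5 [ 0.4991 -0.1008  0.0684] [-180.      0.     53.89] gap 0.035
turn -0.02 | shift [0.024 0.006 1.298] -> 2 rows of [0.012 0.003 0.649]
19.946672022342682 [-0.29259422  0.44843983 -1.1745579 ]
```

Lower, release, rise, then plan for the bottle.

play_rows([
  [[0,0,0.6,0,0,0,0],[0,0,0.4,0,0,0,0],[0,0,0.2,0,0,0,0],[0,0,0.09,0,0,0,0],[0,0,0,0,0,0,0]],
])

```text
clock: 9.12
eef_pos: [0.5003, -0.0998, 0.0034]
tcp_rot: [180.0, -0.0, 54.0]
ft_force: [0.8, -0.8, -1.0]
finger_gap: 0.0349
grasp_force: 19.9
```

play_rows([
  [[0,0,0,0,0,0,100],[0,0,0,0,0,0,100],[0,0,0,0,0,0,100],[0,0,0,0,0,0,100],[0,0,0,0,0,0,100]],
])

```text
clock: 9.75
eef_pos: [0.4999, -0.1, 0.0032]
tcp_rot: [180.0, -0.0, 54.0]
ft_force: [0.1, 0.4, -0.0]
finger_gap: 0.0816
grasp_force: 0.0
```

play_rows([
  [[0,0,-0.8,0,0,0,100],[0,0,-1,0,0,0,100],[0,0,-1,0,0,0,100],[0,0,-1,0,0,0,100],[0,0,-0.8,0,0,0,100]],
])

```text
clock: 10.38
eef_pos: [0.5, -0.1, 0.2354]
tcp_rot: [179.9, -0.0, 54.0]
ft_force: [0.1, 0.6, -0.5]
finger_gap: 0.0879
grasp_force: 0.0
```

```bash
python3 plan.py .61 -.213 .235 -6 .61 -.213 .036 -6
```

```text
at 10.375 [ 0.5    -0.1     0.2354] [ 1.7992e+02 -4.0000e-02  5.4010e+01] gap 0.0879
turn 12.0 | shift [2.424 2.017 0.007] -> 3 rows of [0.808 0.672 0.002]
turn -0.0 | shift [ 0.   -0.    3.98] -> 4 rows of [ 0.    -0.     0.995]
```

play_rows([
  [[0,0,0,0,0,1,100],[0,0,0,0,0,1,100],[0,0,0,0,0,1,100],[0,0,0,0,0,1,100],[0,0,0,0,0,1,100]],
])

```text
clock: 11.0
eef_pos: [0.4997, -0.1, 0.2331]
tcp_rot: [-180.0, 0.0, 28.8]
ft_force: [-0.2, -1.1, -0.0]
finger_gap: 0.0875
grasp_force: 0.0
```

play_rows([
  [[0,0,0,0,0,1,100],[0,0,0,0,0,1,100],[0,0,0,0,0,1,100],[0,0,0,0,0,1,100],[0,0,0,0,0,1,100]],
])

```text
clock: 11.62
eef_pos: [0.4997, -0.0999, 0.2331]
tcp_rot: [-180.0, 0.0, 3.8]
ft_force: [-0.5, 0.3, 0.7]
finger_gap: 0.0879
grasp_force: 0.0
```

play_rows([
  [[0,0,0,0,0,1,100],[0,0,0,0,0,1,100],[0.8,0.67,0,0,0,0,100],[0.8,0.67,0,0,0,0,100],[0.82,0.67,0,0,0,0,100]],
])

```text
clock: 12.25
eef_pos: [0.6106, -0.2136, 0.2331]
tcp_rot: [-180.0, 0.0, -6.0]
ft_force: [0.8, 0.2, 0.5]
finger_gap: 0.0877
grasp_force: 0.0
```

play_rows([
  [[0,0,0,0,0,0,100],[0,0,0,0,0,0,100]],
])

```text
clock: 12.5
eef_pos: [0.6087, -0.2121, 0.2324]
tcp_rot: [-180.0, 0.1, -6.0]
ft_force: [0.2, -0.6, 0.0]
finger_gap: 0.0879
grasp_force: 0.0
```

```bash
cat > e.py <<'E'
from h import *
c,p,d=shot('wrist','w3.png'); X=cloud(c,d).reshape(-1,3)
# small bottle cap
Q=X[(abs(X[:,0]-.61)<.05)&(abs(X[:,1]+.213)<.05)&(X[:,2]>.09)&(X[:,2]<.12)]
print('cap',len(Q),cv2.minEnclosingCircle((Q[:,:2]*1000).astype(np.float32)),np.median(Q[:,2]))
cv2.imwrite('pics/o3.png',np.hstack([ortho(c,p,.617,-.219,.005,.07),p[::1,::1,::-1][:280,100:600]]))
E
python3 e.py; python3 plan.py .61 -.213 .036 -6
```

```text
cap 1408 ((610.2574462890625, -211.76260375976562), 17.78961181640625) 0.10048297926705449
at 12.55 [ 0.6086 -0.2117  0.2327] [-1.7997e+02  9.0000e-02 -5.9800e+00] gap 0.0878
turn 0.0 | shift [0.031 0.023 3.934] -> 4 rows of [0.008 0.006 0.984]
```

View pics/o3.png

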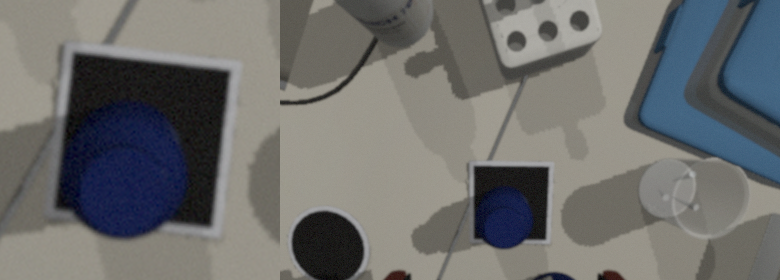

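Small bottle is centred at (0.610,-0.212) on the square pad; the big one is outside the finger zone. Descend and grip.

play_rows([
  [[0.03,0,0.8,0,0,0,100],[0,0,0.9,0,0,0,100],[0,0,0.9,0,0,0,100],[0,0,0.8,0,0,0,100],[0,0,0.5,0,0,0,100]],
])

```text
clock: 13.18
eef_pos: [0.6094, -0.2111, 0.0366]
tcp_rot: [-180.0, 0.2, -5.9]
ft_force: [0.5, -0.4, 0.1]
finger_gap: 0.0879
grasp_force: 0.0
```

play_rows([
  [[0,0,0,0,0,0,100],[0,0,0,0,0,0,30],[0,0,0,0,0,0,30],[0,0,0,0,0,0,30],[0,0,0,0,0,0,30]],
], newtons=25)

```text
clock: 13.8
eef_pos: [0.6116, -0.2127, 0.0389]
tcp_rot: [180.0, -0.1, -6.0]
ft_force: [-0.2, 1.1, 4.2]
finger_gap: 0.0534
grasp_force: 25.0
```

play_rows([
  [[0,0,0,0,0,0,30],[0,0,0,0,0,0,30]],
])

```text
clock: 14.05
eef_pos: [0.6117, -0.2127, 0.0389]
tcp_rot: [180.0, -0.0, -6.0]
ft_force: [-0.9, 1.3, 6.2]
finger_gap: 0.0529
grasp_force: 25.0
```

```bash
python3 plan.py .61 -.212 .186 -6 .589 -.011 .186 -6
```

```text
at 14.05 [ 0.6117 -0.2127  0.0389] [ 1.80e+02 -5.00e-02 -5.99e+00] gap 0.0529
turn 0.0 | shift [-0.035 -0.011 -2.942] -> 3 rows of [-0.012 -0.004 -0.981]
turn -0.0 | shift [-0.838 -3.954 -0.   ] -> 4 rows of [-0.209 -0.989 -0.   ]
```

play_rows([
  [[0,0,-0.2,0,0,0,30],[0,0,-0.5,0,0,0,30],[0,0,-0.6,0,0,0,30],[0,0,-0.3,0,0,0,30],[0,0,0,0,0,0,30]],
])

```text
clock: 14.68
eef_pos: [0.6118, -0.213, 0.1193]
tcp_rot: [180.0, -0.1, -6.0]
ft_force: [0.0, 0.1, -1.7]
finger_gap: 0.0531
grasp_force: 25.0
```

```bash
cat > f.py <<'E'
from h import *
for n in ('wrist','scene','side'):
    c,p,d=shot(n); o=ortho(c,p,.589,-.011,.005,.065)
    m=(o.max(2)<70).astype(np.uint8); k,L,s,ce=cv2.connectedComponentsWithStats(m)
    if k<2: continue
    i=1+np.argmax(s[1:,4]); ct=max(cv2.findContours((L==i).astype(np.uint8),0,1)[0],key=cv2.contourArea)
    h=cv2.convexHull(ct); e=cv2.fitEllipse(h); print(n,s[i],'x',.589+.065-e[0][1]*.0005,'y',-.011+.065-e[0][0]*.0005,e[1])
E
python3 f.py; python3 plan.py .589 -.011 .12 -6
```

```text
wrist [    0    46   260   214 39365] x 0.5483388366699218 y -0.012503906249999988 (261.6092834472656, 325.622314453125)
scene [   61    56   156   154 18031] x 0.5874625701904296 y -0.015384376525878901 (149.92286682128906, 155.30384826660156)
side [   44    49   162   164 19899] x 0.5888406295776366 y -0.007729114532470695 (157.76605224609375, 163.3077392578125)
at 14.825 [ 0.6104 -0.2125  0.117 ] [-1.7997e+02  1.1000e-01 -5.9900e+00] gap 0.053
turn 0.0 | shift [-0.847 -3.962 -0.06 ] -> 4 rows of [-0.212 -0.991 -0.015]
```

play_rows([
  [[-0.08,-0.4,0,0,0,0,30],[-0.17,-0.8,0,0,0,0,30],[-0.2,-0.9,0,0,0,0,30],[-0.2,-0.9,0,0,0,0,30],[-0.12,-0.6,0,0,0,0,30]],
])

```text
clock: 15.45
eef_pos: [0.5902, -0.0266, 0.1174]
tcp_rot: [-180.0, 0.1, -5.9]
ft_force: [-0.2, -0.8, -0.3]
finger_gap: 0.0529
grasp_force: 25.0
```

play_rows([
  [[-0.08,-0.36,0,0,0,0,30],[0,0,0,0,0,0,30],[0,0,0,0,0,0,30]],
])

```text
clock: 15.82
eef_pos: [0.5897, -0.0119, 0.1181]
tcp_rot: [180.0, 0.0, -6.0]
ft_force: [0.1, -0.4, -0.1]
finger_gap: 0.053
grasp_force: 25.0
```

```bash
python3 plan.py .589 -.011 .0395 -6
```

```text
at 15.825 [ 0.5897 -0.0119  0.1181] [179.99   0.    -6.01] gap 0.053
turn -0.0 | shift [-0.016 -0.017  1.571] -> 2 rows of [-0.008 -0.009  0.786]
```

play_rows([
  [[-0.02,-0.02,0.4,0,0,0,30],[0,0,0.6,0,0,0,30],[0,0,0.35,0,0,0,30],[0,0,0.15,0,0,0,30],[0,0,0.05,0,0,0,30]],
])

```text
clock: 16.45
eef_pos: [0.5889, -0.0106, 0.0406]
tcp_rot: [180.0, 0.0, -6.0]
ft_force: [0.5, -0.1, -1.2]
finger_gap: 0.053
grasp_force: 25.0
```

play_rows([
  [[0,0,0,0,0,0,30],[0,0,0,0,0,0,30]],
])

```text
clock: 16.7
eef_pos: [0.5893, -0.0102, 0.0414]
tcp_rot: [-180.0, -0.1, -6.0]
ft_force: [-0.7, -0.2, -1.2]
finger_gap: 0.0535
grasp_force: 25.0
```

play_rows([
  [[0,0,0.03,0,0,0,30],[0,0,0.02,0,0,0,30],[0,0,0,0,0,0,30]],
])

```text
clock: 17.08
eef_pos: [0.589, -0.0102, 0.0389]
tcp_rot: [-180.0, -0.0, -6.0]
ft_force: [-1.9, 0.4, 5.5]
finger_gap: 0.0532
grasp_force: 25.0
```

play_rows([
  [[0,0,0,0,0,0,70],[0,0,0,0,0,0,100],[0,0,0,0,0,0,100],[0,0,0,0,0,0,100]],
])

```text
clock: 17.58
eef_pos: [0.5887, -0.0103, 0.0381]
tcp_rot: [-180.0, 0.0, -6.0]
ft_force: [0.1, -0.6, -0.0]
finger_gap: 0.0867
grasp_force: 0.0
```

play_rows([
  [[0,0,-0.4,0,0,0,100],[0,0,-0.9,0,0,0,100],[0,0,-1,0,0,0,100],[0,0,-1,0,0,0,100],[0,0,-0.7,0,0,0,100]],
])

```text
clock: 18.2
eef_pos: [0.5894, -0.0103, 0.2423]
tcp_rot: [-180.0, -0.2, -6.0]
ft_force: [0.2, 0.2, -0.6]
finger_gap: 0.0879
grasp_force: 0.0
```

```bash
cat > g.py <<'E'
from h import *
c,p,d=shot('wrist','w4.png'); X=cloud(c,d).reshape(-1,3)
Q=X[(abs(X[:,0]-.589)<.06)&(abs(X[:,1]+.011)<.06)&(X[:,2]>.09)&(X[:,2]<.12)]
print('cap',len(Q),cv2.minEnclosingCircle((Q[:,:2]*1000).astype(np.float32)),np.median(Q[:,2]))
Q=X[(abs(X[:,0]-.622)<.06)&(abs(X[:,1]-.165)<.06)&(X[:,2]>.015)&(X[:,2]<.04)]
print('timer',len(Q),cv2.minAreaRect((Q[:,:2]*1000).astype(np.float32)))
E
python3 g.py; python3 plan.py .622 .165 .23 24 .622 .165 .008 24
```

```text
cap 1331 ((587.4602661132812, -9.631949424743652), 17.806713104248047) 0.10045024774874539
timer 3068 ((622.1411743164062, 165.43954467773438), (58.453853607177734, 64.9190673828125), 24.150104522705078)
at 18.25 [ 0.5916 -0.0103  0.2466] [-179.96   -0.57   -5.99] gap 0.0877
turn -6.0 | shift [ 1.983 -2.956  0.332] -> 3 rows of [ 0.661 -0.985  0.111]
turn -0.0 | shift [0.   0.   4.44] -> 5 rows of [0.    0.    0.888]
```

View pics/w4.png

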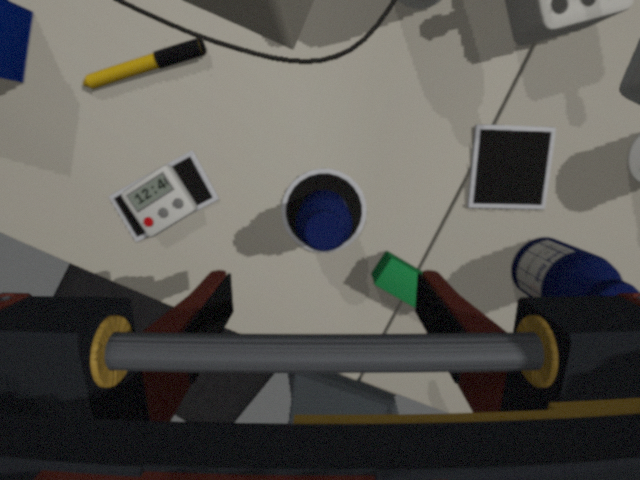

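Bottle stands upright on the round pad (323,215), box is parked at (395,278), and the timer is at (163,200). Now the timer.

play_rows([
  [[0,0,0,0,0,-1,100],[0,0,0,0,0,-1,100],[0,0,0,0,0,-1,100],[0,0,0,0,0,-1,100],[0,0,0,0,0,-1,100]],
])

```text
clock: 18.88
eef_pos: [0.5887, -0.0103, 0.2394]
tcp_rot: [180.0, -0.1, 19.2]
ft_force: [0.6, -0.4, -0.3]
finger_gap: 0.0876
grasp_force: 0.0
```

play_rows([
  [[0,0,0,0,0,-1,100],[0.66,-0.98,0.1,0,0,0,100],[0.66,-0.98,0.1,0,0,0,100],[0.66,-0.98,0.1,0,0,0,100],[0,0,0,0,0,0,100]],
])

```text
clock: 19.5
eef_pos: [0.6193, 0.168, 0.2237]
tcp_rot: [-180.0, -0.1, 24.3]
ft_force: [-0.4, -0.1, -0.2]
finger_gap: 0.0879
grasp_force: 0.0
```

play_rows([
  [[0,0,0.8,0,0,0,100],[0,0,1,0,0,0,100],[0,0,0.8,0,0,0,100],[0,0,0,0,0,0,100],[0,0,0,0,0,0,100]],
])

```text
clock: 20.12
eef_pos: [0.6205, 0.1639, 0.0951]
tcp_rot: [180.0, -0.1, 24.0]
ft_force: [0.3, 0.4, 0.3]
finger_gap: 0.0878
grasp_force: 0.0
```

```bash
sed -i s/w4/w5/ g.py; python3 g.py; python3 plan.py .622 .165 .008 24
```

```text
cap 0 ((0.0, 0.0), 0.0) nan
timer 7669 ((622.3594970703125, 166.19752502441406), (57.29401397705078, 64.29158782958984), 23.828781127929688)
at 20.175 [0.6209 0.1642 0.0956] [179.96  -0.19  23.98] gap 0.0876
turn -0.0 | shift [ 0.027 -0.006  1.752] -> 2 rows of [ 0.014 -0.003  0.876]
  return _methods._mean(a, axis=axis, dtype=dtype,
  ret = ret.dtype.type(ret / rcount)
```

play_rows([
  [[0.04,-0.03,0.6,0,0,0,100],[0,0,0.6,0,0,0,100],[0,0,0.35,0,0,0,100],[0,0,0.15,0,0,0,100],[0,0,0.03,0,0,0,100]],
])

```text
clock: 20.8
eef_pos: [0.6211, 0.1666, 0.0073]
tcp_rot: [180.0, -0.0, 24.0]
ft_force: [0.0, -0.3, 0.0]
finger_gap: 0.0882
grasp_force: 0.0
```

play_rows([
  [[0,0,0,0,0,0,100],[0,0,0,0,0,0,40],[0,0,0,0,0,0,40],[0,0,0,0,0,0,40],[0,0,0,0,0,0,40]],
], newtons=20)

```text
clock: 21.42
eef_pos: [0.6207, 0.1665, 0.007]
tcp_rot: [180.0, -0.0, 24.0]
ft_force: [-0.9, -0.1, 3.0]
finger_gap: 0.0639
grasp_force: 20.0
```

play_rows([
  [[0,0,-0.3,0,0,0,40],[0,0,-0.8,0,0,0,40],[0,0,-1,0,0,0,40],[0,0,-1,0,0,0,40],[0,0,-0.4,0,0,0,40]],
])

```text
clock: 22.05
eef_pos: [0.6221, 0.1669, 0.1857]
tcp_rot: [179.9, -0.3, 24.0]
ft_force: [0.8, 0.3, -1.2]
finger_gap: 0.064
grasp_force: 20.0
```

```bash
python3 plan.py .617 -.220 .18 -6.3 .617 -.22 .0085 -6.3
```

```text
at 22.05 [0.6221 0.1669 0.1857] [179.95  -0.3   24.01] gap 0.064
turn 6.06 | shift [0.749 7.702 0.114] -> 8 rows of [0.094 0.963 0.014]
turn -0.0 | shift [ 0.   -0.    3.43] -> 4 rows of [ 0.    -0.     0.857]
```

play_rows([
  [[0,0,0,0,0,1,40],[0,0,0,0,0,1,40],[0,0,0,0,0,1,40],[0,0,0,0,0,1,40],[0,0,0,0,0,1,40]],
])

```text
clock: 22.68
eef_pos: [0.6198, 0.1663, 0.1807]
tcp_rot: [180.0, 0.1, -1.2]
ft_force: [1.0, -0.2, -0.4]
finger_gap: 0.064
grasp_force: 20.0
```

play_rows([
  [[0,0,0,0,0,1,40],[0.05,0.5,0,0,0,0.06,40],[0.1,1,0,0,0,0,40],[0.1,1,0,0,0,0,40],[0.1,1,0,0,0,0,40]],
])

```text
clock: 23.3
eef_pos: [0.618, -0.0107, 0.1808]
tcp_rot: [180.0, 0.1, -6.3]
ft_force: [0.2, -0.3, -0.4]
finger_gap: 0.0638
grasp_force: 20.0
```

play_rows([
  [[0.1,1,0,0,0,0,40],[0.1,1,0,0,0,0,40],[0.1,1,0,0,0,0,40],[0.1,0.8,0,0,0,0,40],[0.05,0.4,0,0,0,0,40]],
])

```text
clock: 23.92
eef_pos: [0.6175, -0.2223, 0.1807]
tcp_rot: [-180.0, 0.1, -6.4]
ft_force: [-1.1, 0.0, 0.2]
finger_gap: 0.0638
grasp_force: 20.0
```

play_rows([
  [[0,0,0.6,0,0,0,40],[0,0,0.6,0,0,0,40],[0,0,0,0,0,0,40],[0,0,0,0,0,0,40]],
])

```text
clock: 24.42
eef_pos: [0.6188, -0.2202, 0.1224]
tcp_rot: [180.0, -0.0, -6.3]
ft_force: [-0.0, 0.2, 0.4]
finger_gap: 0.0642
grasp_force: 20.0
```

```bash
python3 plan.py .6157 -.22 .0085 -6.3
python3 - <<'E'
from h import *
c,p,d=shot('wrist','w6.png')
cv2.imwrite('pics/o6.png',np.hstack([p[:,:,::-1]]))
E
```

```text
at 24.425 [ 0.6188 -0.2202  0.1224] [ 1.80e+02 -3.00e-02 -6.25e+00] gap 0.0642
turn 0.01 | shift [-0.062  0.004  2.277] -> 3 rows of [-0.021  0.001  0.759]
```

View pics/o6.png

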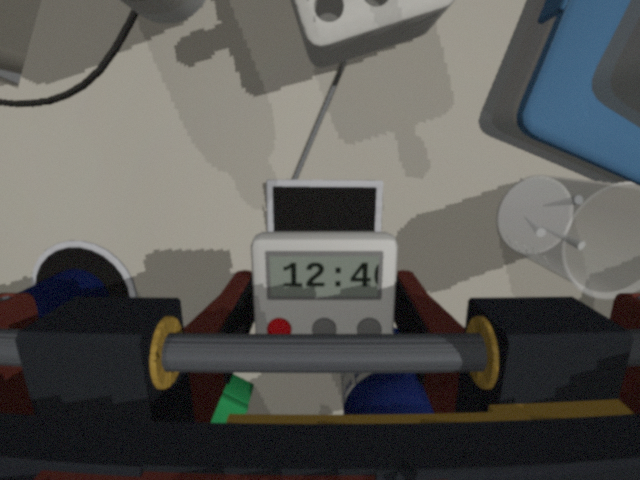

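The timer (254–396) sits square with the pad (268–382) and on its column. Lowering.

play_rows([
  [[-0.06,0,0.6,0,0,0,40],[0,0,0.7,0,0,0,40],[0,0,0.6,0,0,0,40],[0,0,0.3,0,0,0,40],[0,0,0.08,0,0,0,40]],
])

```text
clock: 25.1
eef_pos: [0.6156, -0.2202, 0.0079]
tcp_rot: [180.0, -0.0, -6.3]
ft_force: [-0.4, 0.5, -0.5]
finger_gap: 0.064
grasp_force: 20.0
```

play_rows([
  [[0,0,0,0,0,0,40],[0,0,0.01,0,0,0,40]],
])

```text
clock: 25.35
eef_pos: [0.6162, -0.2206, 0.0085]
tcp_rot: [180.0, -0.1, -6.3]
ft_force: [0.3, 0.4, -0.4]
finger_gap: 0.0637
grasp_force: 20.0
```

play_rows([
  [[0,0,0.03,0,0,0,40],[0,0,0,0,0,0,40],[0,0,0,0,0,0,100],[0,0,0,0,0,0,100],[0,0,0,0,0,0,100]],
])

```text
clock: 25.98
eef_pos: [0.6152, -0.2203, 0.0056]
tcp_rot: [-180.0, 0.0, -6.3]
ft_force: [0.4, 0.3, 0.4]
finger_gap: 0.0872
grasp_force: 0.0
```

play_rows([
  [[0,0,0,0,0,0,100],[0,0,-0.6,0,0,0,100],[0,0,-1,0,0,0,100],[0,0,-1,0,0,0,100],[0,0,-1,0,0,0,100]],
])

```text
clock: 26.6
eef_pos: [0.6151, -0.2202, 0.1872]
tcp_rot: [-180.0, 0.0, -6.3]
ft_force: [0.3, -0.4, 0.7]
finger_gap: 0.0883
grasp_force: 0.0
```

play_rows([
  [[0,0,-0.9,0,0,0,100],[0,0,0,0,0,0,100],[0,0,0,0,0,0,100]],
])

```text
clock: 26.98
eef_pos: [0.6147, -0.2201, 0.2298]
tcp_rot: [-180.0, 0.1, -6.3]
ft_force: [0.1, 0.3, -0.2]
finger_gap: 0.0878
grasp_force: 0.0
```

```bash
cat > k.py <<'E'
from h import *
c,p,d=shot('wrist','w7.png'); X=cloud(c,d).reshape(-1,3)
def rect(nm,x,y,z0,z1):
    Q=X[(abs(X[:,0]-x)<.06)&(abs(X[:,1]-y)<.06)&(X[:,2]>z0)&(X[:,2]<z1)]
    print(nm,len(Q),cv2.minAreaRect((Q[:,:2]*1000).astype(np.float32)) if len(Q) else '')
rect('timer',.617,-.22,.015,.04); rect('box',.5,-.1,.028,.05); rect('box',.624,.165,.033,.06)
o=np.hstack([ortho(c,p,.617,-.22,.005),ortho(c,p,.624,.165,.005),ortho(c,p,.5,-.1,.036)]); cv2.imwrite('pics/o7.png',o)
E
python3 k.py; python3 plan.py .5 -.1 .235 54 .5 -.1 .0035 54
```

```text
timer 3330 ((616.7958984375, -220.5180206298828), (64.17489624023438, 56.90031814575195), 83.67361450195312)
box 365 ((505.79034423828125, -117.99356842041016), (42.52809143066406, 17.121809005737305), 80.71672821044922)
box 0 
at 27.025 [ 0.6143 -0.2199  0.2291] [-1.7996e+02  1.5000e-01 -6.2900e+00] gap 0.0875
turn -12.06 | shift [ 0.596 -3.259 -0.119] -> 4 rows of [ 0.149 -0.815 -0.03 ]
turn -0.0 | shift [0.   0.   4.63] -> 5 rows of [0.    0.    0.926]
```

View pics/o7.png

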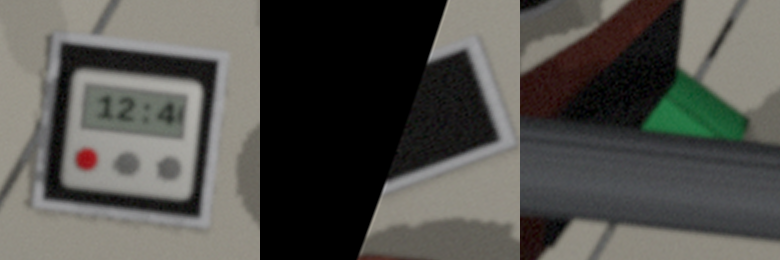

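The timer is centred and parallel on its pad. Back to the box.

play_rows([
  [[0,0,0,0,0,-1,100],[0,0,0,0,0,-1,100],[0,0,0,0,0,-1,100],[0,0,0,0,0,-1,100],[0,0,0,0,0,-1,100]],
])

```text
clock: 27.65
eef_pos: [0.6143, -0.2199, 0.2282]
tcp_rot: [-179.9, 0.2, 18.9]
ft_force: [-0.3, -0.0, 0.2]
finger_gap: 0.0877
grasp_force: 0.0
```

play_rows([
  [[0,0,0,0,0,-1,100],[0,0,0,0,0,-1,100],[0,0,0,0,0,-1,100],[0,0,0,0,0,-1,100],[0,0,0,0,0,-1,100]],
])

```text
clock: 28.28
eef_pos: [0.6143, -0.2199, 0.2282]
tcp_rot: [-179.8, 0.1, 43.9]
ft_force: [-0.4, 0.4, 0.4]
finger_gap: 0.0878
grasp_force: 0.0
```

play_rows([
  [[0,0,0,0,0,-1,100],[0,0,0,0,0,-1.0,100],[0.2,-1,0,0,0,-0.06,100],[0.2,-1,0,0,0,0,100],[0.2,-1,0,0,0,0,100]],
])

```text
clock: 28.9
eef_pos: [0.5095, -0.1064, 0.2286]
tcp_rot: [-179.8, 0.1, 54.0]
ft_force: [-0.1, 0.3, 0.5]
finger_gap: 0.0876
grasp_force: 0.0
```

play_rows([
  [[0,-0.26,0.3,0,0,0,100],[0,0,0.9,0,0,0,100],[0,0,0.9,0,0,0,100],[0,0,0,0,0,0,100],[0,0,0,0,0,0,100]],
])

```text
clock: 29.52
eef_pos: [0.5014, -0.1001, 0.126]
tcp_rot: [-180.0, 0.0, 54.0]
ft_force: [0.8, 0.5, 0.5]
finger_gap: 0.0879
grasp_force: 0.0
```

```bash
sed -i s/7.png/8.png/ k.py; python3 k.py; python3 plan.py .5 -.1 .0035 54
```

```text
timer 4745 ((616.2154541015625, -219.996337890625), (64.01431274414062, 57.40015411376953), 83.45458221435547)
box 5626 ((499.7473449707031, -99.72384643554688), (85.37315368652344, 35.10687255859375), 53.17927551269531)
box 0 
at 29.575 [ 0.502  -0.1002  0.1267] [ 1.7994e+02 -3.0000e-02  5.4000e+01] gap 0.0877
turn 0.0 | shift [-0.02  -0.036  2.463] -> 3 rows of [-0.007 -0.012  0.821]
```

play_rows([
  [[-0.02,-0.03,0.8,0,0,0,100],[0,0,0.8,0,0,0,100],[0,0,0.5,0,0,0,100],[0,0,0.25,0,0,0,100],[0,0,0.06,0,0,0,100]],
])

```text
clock: 30.2
eef_pos: [0.5001, -0.1001, 0.0057]
tcp_rot: [179.9, -0.0, 54.0]
ft_force: [0.2, -0.4, -0.3]
finger_gap: 0.0882
grasp_force: 0.0
```

play_rows([
  [[0,0,0,0,0,0,0],[0,0,0,0,0,0,0],[0,0,0,0,0,0,0],[0,0,0,0,0,0,0],[0,0,0,0,0,0,0]],
])

```text
clock: 30.82
eef_pos: [0.4995, -0.0999, 0.0053]
tcp_rot: [180.0, -0.0, 54.0]
ft_force: [-0.2, 0.4, -0.5]
finger_gap: 0.0412
grasp_force: 0.0
```

play_rows([
  [[0,0,0,0,0,0,0],[0,0,0,0,0,0,0],[0,0,0,0,0,0,0]],
])

```text
clock: 31.2
eef_pos: [0.4995, -0.0999, 0.0052]
tcp_rot: [180.0, -0.0, 54.0]
ft_force: [-0.8, 0.5, 2.0]
finger_gap: 0.0348
grasp_force: 20.0
```

play_rows([
  [[0,0,-0.4,0,0,0,0],[0,0,-0.9,0,0,0,0],[0,0,-1,0,0,0,0],[0,0,-0.9,0,0,0,0],[0,0,-0.4,0,0,0,0]],
])

```text
clock: 31.82
eef_pos: [0.5003, -0.1001, 0.1877]
tcp_rot: [179.8, -0.1, 54.0]
ft_force: [0.0, 0.0, -0.7]
finger_gap: 0.0342
grasp_force: 20.0
```

```bash
python3 plan.py .624 .165 .18 109.2 .624 .165 .010 109.2
```

```text
at 31.825 [ 0.5003 -0.1001  0.1877] [ 1.7982e+02 -8.0000e-02  5.4010e+01] gap 0.0342
turn -11.04 | shift [4.194 4.081 0.154] -> 5 rows of [0.839 0.816 0.031]
turn -0.0 | shift [0.  0.  3.4] -> 4 rows of [0.   0.   0.85]
```

play_rows([
  [[0,0,0,0,0,-1,0],[0,0,0,0,0,-1,0],[0,0,0,0,0,-1,0],[0,0,0,0,0,-1,0],[0,0,0,0,0,-1,0]],
])

```text
clock: 32.45
eef_pos: [0.499, -0.0998, 0.1848]
tcp_rot: [-179.9, -0.0, 79.2]
ft_force: [-0.0, 0.0, -1.0]
finger_gap: 0.0349
grasp_force: 20.0
```

play_rows([
  [[0,0,0,0,0,-1,0],[0,0,0,0,0,-1,0],[0,0,0,0,0,-1,0],[0,0,0,0,0,-1,0],[0,0,0,0,0,-1,0]],
])

```text
clock: 33.08
eef_pos: [0.499, -0.0998, 0.1848]
tcp_rot: [-180.0, -0.0, 104.2]
ft_force: [-0.1, -0.1, -1.7]
finger_gap: 0.0347
grasp_force: 20.0
```

play_rows([
  [[0,0,0,0,0,-1,0],[0.5,0.5,0,0,0,-0.04,0],[0.8,0.8,0,0,0,0,0],[0.8,0.8,0,0,0,0,0],[0.8,0.8,0,0,0,0,0]],
])

```text
clock: 33.7
eef_pos: [0.589, 0.0862, 0.1848]
tcp_rot: [-180.0, -0.0, 109.2]
ft_force: [0.9, -0.8, -1.1]
finger_gap: 0.0352
grasp_force: 20.0
```

play_rows([
  [[0.8,0.8,0,0,0,0,0],[0.5,0.38,0,0,0,0,0],[0,0,0.6,0,0,0,0],[0,0,0.6,0,0,0,0],[0,0,0,0,0,0,0]],
])

```text
clock: 34.33
eef_pos: [0.6208, 0.165, 0.1224]
tcp_rot: [-179.7, -0.0, 109.2]
ft_force: [-0.4, 0.3, -2.1]
finger_gap: 0.0347
grasp_force: 20.0
```

play_rows([
  [[0,0,0,0,0,0,0],[0,0,0,0,0,0,0]],
])

```text
clock: 34.58
eef_pos: [0.624, 0.1655, 0.1267]
tcp_rot: [179.9, 0.0, 109.2]
ft_force: [0.4, 0.7, -1.6]
finger_gap: 0.0346
grasp_force: 20.0
```

```bash
python3 plan.py .624 .165 .0105 109.2; python3 -c "
from h import *
shot('wrist','w9.png')"
```

```text
at 34.575 [0.624  0.1655 0.1267] [1.7987e+02 1.0000e-02 1.0920e+02] gap 0.0346
turn -0.0 | shift [-0.009 -0.003  2.324] -> 3 rows of [-0.003 -0.001  0.775]
```

View pics/w9.png

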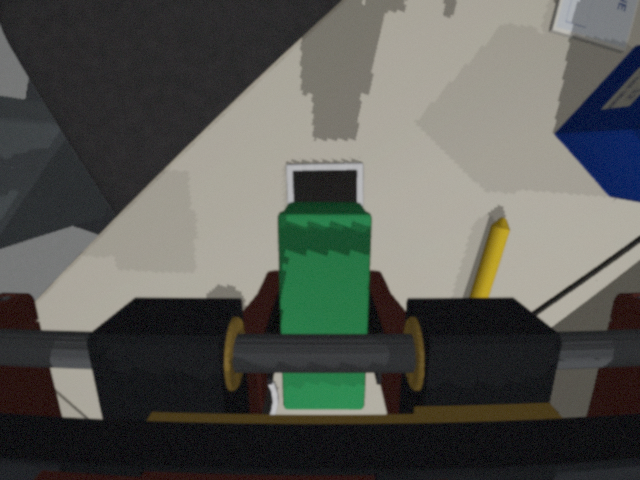

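The box (280–370) is aligned with the long pad (287–363) and centred. Lowering.

play_rows([
  [[0,0,0.6,0,0,0,0],[0,0,0.8,0,0,0,0],[0,0,0.5,0,0,0,0],[0,0,0.3,0,0,0,0],[0,0,0.1,0,0,0,0]],
])

```text
clock: 35.25
eef_pos: [0.6232, 0.1654, 0.0101]
tcp_rot: [-180.0, -0.0, 109.2]
ft_force: [-7.8, -2.6, 29.9]
finger_gap: 0.0351
grasp_force: 20.0
```

play_rows([
  [[0,0,0,0,0,0,0],[0,0,0,0,0,0,0]],
])

```text
clock: 35.5
eef_pos: [0.6239, 0.1657, 0.0112]
tcp_rot: [179.9, 0.0, 109.2]
ft_force: [-0.2, 0.0, -0.9]
finger_gap: 0.0349
grasp_force: 20.0
```

play_rows([
  [[0,0,0.02,0,0,0,0],[0,0,0,0,0,0,100],[0,0,0,0,0,0,100],[0,0,0,0,0,0,100],[0,0,0,0,0,0,100]],
])

```text
clock: 36.12
eef_pos: [0.6231, 0.1654, 0.0091]
tcp_rot: [-180.0, -0.0, 109.2]
ft_force: [-0.0, -0.8, 0.2]
finger_gap: 0.0713
grasp_force: 0.0
```

play_rows([
  [[0,0,0,0,0,0,100],[0,0,0,0,0,0,100],[0,0,-0.6,0,0,0,100],[0,0,-1,0,0,0,100],[0,0,-1,0,0,0,100]],
])

```text
clock: 36.75
eef_pos: [0.6227, 0.1653, 0.1402]
tcp_rot: [-179.9, -0.0, 109.2]
ft_force: [0.6, 0.3, -0.2]
finger_gap: 0.0881
grasp_force: 0.0
```

play_rows([
  [[0,0,-1,0,0,0,100],[0,0,-1,0,0,0,100],[-0.9,0,-0.5,0,0,0,100],[-0.9,0,0,0,0,0,100],[0,0,0,0,0,0,100]],
])

```text
clock: 37.38
eef_pos: [0.6534, 0.0779, 0.2646]
tcp_rot: [180.0, 0.0, 109.0]
ft_force: [-1.6, 0.0, -0.4]
finger_gap: 0.0876
grasp_force: 0.0
```

```bash
sed -i "s/'w8.png'/'w10.png'/;s/o8.png/o10.png/" k.py
cat >> k.py <<'E'
c2,p2,_=shot('scene','scene9.png')
Q=X[(abs(X[:,0]-.589)<.05)&(abs(X[:,1]+.011)<.05)&(X[:,2]>.09)]
print('cap',len(Q))
cv2.imwrite('pics/end.png',np.vstack([np.hstack([ortho(c,p,.624,.165,.005),ortho(c,p,.624,.165,.041),ortho(c,p,.589,-.011,.005)]),cv2.resize(p2[170:390,200:430,::-1],(780,330))[:, :]]))
E
python3 k.py
```

```text
timer 1466 ((616.7902221679688, -219.02435302734375), (63.56452560424805, 58.73544692993164), 83.68862915039062)
box 0 
box 2945 ((622.6322021484375, 166.41099548339844), (34.78257751464844, 83.9400405883789), 18.46959114074707)
cap 579
```

View pics/end.png

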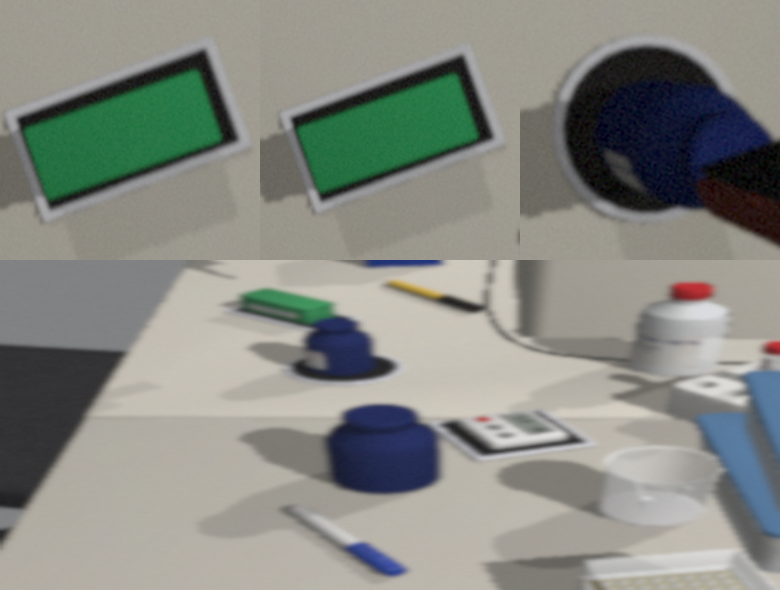

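All three are centred on their pads (box within about 2 mm), the bottle is upright, and the bystanders haven't moved. Handing in.

```bash
python3 -c "
from cell import job
print(job.finish_job())"
```

```text
the job is handed in; nothing more can be done
None
```

The job is handed in at about 38 s on the robot's clock: the bottle is upright on the round pad, the slide box lies along the long pad and the timer is face up and square on its pad, each measured within about 2 mm of centre, with the beaker and markers not touched.

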